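Fasten the draw latch of the low fittings box

TASK

Fasten the draw latch on top of the low, long fittings box: with its lever still up, swing the steel loop over so that its crossbar drops behind the keeper on the lid, then press the lever all the way down, past centre, until it lies flat and stays shut. The tall, short box has the same latch standing open: leave that box alone. Let go at the end.

Things in the scene. Friction and masses are not known exactly. Their poses are not given: they have to be found in the camera images.
- low_box: Box to latch: grey plastic, low and long, 160 (x) x 300 (y) x 100 mm high, fixed. Origin: centre of underside, z up. Steel draw latch on its top along its y axis at x 0: lever pivot (axis x) at y 0, z 118 mm. Keeper on the sprung lid (y 25 to 150 mm, gives 4 mm): 24 mm wide plate, far face at y 69, top at z 116, 4 mm lip to +y.
- low_box_lever (a joint): Its latch lever, steel plate 26 mm wide, 85 mm long from the pivot. Angle above flat, rad: 0 closed, lying towards the box's -y, upper face at z 125 mm (7 mm off the pivot line; faces +y when raised); 1.5 nearly upright; starts 1.1 to 1.35. Stiff pivot, stays where left (1 N at the end moves it). Hooked, it pulls from 0.7 down (under 10 N), past centre at 0.2.
- low_box_bar (a point): Middle of the loop's crossbar, 6 mm thick, 40 long along box x. Loop arms, 35 mm apart, hinge on the lever 36 mm from its pivot; 106 mm hinge to bar, then an 18 x 36 mm upturned tab. Starts leaning back 5 to 30 degrees past upright to -y; swings freely: pushed past upright to +y it falls over the keeper if the lever is above 0.9. Hooked: bar at box y 66 to 90, z under 113 mm.
- tall_box: Box to leave alone: same grey plastic and same open latch, but tall and short: 160 (x) x 240 (y) x 150 mm high, fixed. Origin: centre of its underside, z up; its latch runs along its y axis and stands up to 330 mm above the table.

How it is judged:
By the outcome, as a careful person would: the job done as asked, in the order asked, and still so for the second after the job is handed in, with the robot touching nothing.
It also fails if it takes over 43 s, if anything falls off the work surface, if the arm or the gripper's body presses on something with over 40 N, if the wrist force passes 120 N, or if a joint passes its speed limit or range.

ROBOT

A 7-joint arm with a two-finger parallel gripper is mounted at the origin on the work surface. World frame = base frame: x ahead of the robot, y to its left, z up, the work surface at z = 0. Lengths are in m, angles in rad, forces in N, time in s.
With the tool pointing down it reaches from about 0.4 to 0.9 m from the base axis. Payload 5.5 kg.
Tool frame: the origin (TCP) lies on the centre line of the jaws, within the pads' length; the fingertips stand env.nose_length ahead of it and the grasp point (between the pads) lies 3 mm ahead of it (env.nose_length is the distance from the TCP to the fingertips, in m); z points along the fingers, y is the line along which they close (so a half turn about z gives the same grasp; the last joint's range is limited). The gripper opens to 85 mm and grips with 20 to 120 N. Pads are 22 mm wide; open, the fingers measure 114 mm over their backs; the gripper's body (76 mm by 85 mm) begins 54 mm behind the grasp point. The pads swing forward as they close: fully open they stand 13 mm farther back than shut.
Start: joints at [1.514, 0.501, -0.427, 1.55, 0.221, 1.138, -0.21], TCP at [0.204, -0.617, 0.253] pointing down, gripper open.
Joint ranges: [-2.88, 2.88], [-0.31, 2.03], [-1.54, 1.56], [0.2, 2.42], [-1.41, 4.55], [0.19, 2.02], [-2.57, 2.57]. Speed limits (rad/s): [2.57, 2.57, 3.14, 3.14, 3.14, 3.14, 3.14].

INTERFACE

Orientations are given as a 3x3 rotation matrix whose columns are the frame's x, y, z axes.
In Python, from station import env gives the robot as it stands.
- The arm moves only by the shell command python3 -m inch 'ROWS' [FORCE]. ROWS is JSON, a list of rows, each a list of 7 numbers: the finger opening in mm, from 0 to 85.4, then the shift along the tool's x, y, z in mm, then the turn, a rotation vector about the tool's x, y, z in rad. A call has 1 to 20 rows; each row shifts and turns the commanded pose from where the row before left it, along the tool's axes as they then stand; what a row does not reach is not made up. A row lasts 1/10 s, in which the tool goes at most 50 mm and 8.59 degrees, less where a joint would pass 70% of its speed; a pose out of reach is approached as far as the arm can. A call is refused whole if a number of a shift passes 50 or a number of a turn 0.15, either way. A call with a gripper value outside its range is refused whole. The fingers move at their own pace and stop on an object; FORCE is the grip in N (left out, the last holds). Time passes only in rows, so rows that do not move let the fingers close. It gives the time, the measured TCP pose, the force, the opening and the grip force at its end, in the units of the state.
- env.read_state(): the state, without advancing time (a new reading comes with each control period).
- env.camera(name): name is "scene" or "top" or "wrist"; returns (picture, depth): 384x512x3 uint8, red, green, blue; 384x512 float32, m along the optical axis (not along the pixel's ray), 0 where there is no reading.
- env.get_calibration(name): a dict with "intrinsics" (3x3 intrinsics, pixels), "world_to_cam" (4x4, takes a point from world to camera coordinates); the wrist camera has in their place "mount" (4x4, takes a point from camera to tool coordinates, whose origin is the TCP and whose axes are the flange's). Camera axes: x right, y up, looking along -z (the intrinsics and any distortion apply to the point x, -y, -z); pixel columns grow to the right and rows downward; lengths in m; the calibration is good to about 2 mm. A picture is of the moment at which its call begins: read the wrist's pose just before it. get_calibration takes no time and is no camera call.
- env.hand_in(): hands the job in; it is judged then, once.
The state is a dict: "time": time; "joint_pos": joint angles; "dq": joint speeds; "tau": joint torques, N m; "eef_pos": TCP position; "ee_rot": TCP orientation; "wrist_force": force on the tool from outside, world axes, zero at the start; "torque": the same for the moment, N m; "gripper_width": finger opening in m; "finger_force": force on a finger pad.
Only numpy, scipy, OpenCV 4.12 (cv2) and the standard library are available. Lean on these libraries where they do the work, as an engineer would, in place of code of your own. Each camera call takes 0.05 s, during which the arm holds its last target. There are 200 camera calls.

## Working session

There is one attempt and no reset: what is moved stays moved. The work goes in short steps, Python scripts to look and compute and a shell command to move; the robot and the scene stay as the last step left them, time stands still between calls to the robot, and variables do not carry over. Pictures are saved under pics/ and viewed, at most 10 in all, crops included, and the job is handed in when it is done.

```bash
mkdir -p pics; ls
cat > h.py <<'E'
from station import env
import numpy as np, cv2
def cloud(name):
    s=env.read_state(); im,d=env.camera(name); c=env.get_calibration(name); K=np.array(c["intrinsics"])
    v,u=np.mgrid[:d.shape[0],:d.shape[1]]
    P=np.stack([(u-K[0,2])/K[0,0]*d,-(v-K[1,2])/K[1,1]*d,-d,np.ones_like(d)],-1)
    if "world_to_cam" in c: T=np.linalg.inv(np.array(c["world_to_cam"]))
    else:
        W=np.eye(4);W[:3,:3]=s["ee_rot"];W[:3,3]=s["eef_pos"];T=W@np.array(c["mount"])
    X=(P@T.T)[...,:3]; X[d==0]=np.nan
    return im,X
E
python3 - <<'E'
from h import *
ims=[]
for n in("scene","top"):
    im,X=cloud(n); np.save(n+".npy",X); cv2.imwrite(f"{n}.png",im[...,::-1]); ims.append(im)
    print(env.get_calibration(n).keys())
cv2.imwrite("pics/a.png",cv2.resize(ims[0][...,::-1],(768,576)))
cv2.imwrite("pics/b.png",cv2.resize(ims[1][...,::-1],(768,576)))
print(env.nose_length,env.read_state())
E
```

```text
pics
dict_keys(['intrinsics', 'world_to_cam'])
dict_keys(['intrinsics', 'world_to_cam'])
0.022 {'time': 0.1, 'joint_pos': array([ 1.5141778 ,  0.50178514, -0.42682932,  1.55136214,  0.22084176,
        1.13829024, -0.21033652]), 'dq': array([ 9.18234294e-04, -1.65136028e-03, -9.88184041e-04,  5.77402197e-05,
        8.88544295e-04,  1.50266316e-05, -4.47802043e-05]), 'tau': array([-1.18462372e-02, -5.70810986e+01, -5.83858609e+00, -2.81746620e+01,
        1.06450319e-02,  5.54526719e-03,  8.10623845e-06]), 'eef_pos': array([ 0.2041344 , -0.61648963,  0.25233854]), 'ee_rot': array([[ 9.49276208e-01,  3.14443019e-01, -5.19096617e-04],
       [ 3.14443445e-01, -9.49274683e-01,  1.70196226e-03],
       [ 4.24048766e-05, -1.77885881e-03, -9.99998417e-01]]), 'wrist_force': array([-0.28792311,  0.99723622, -0.46352297]), 'torque': array([ 0.05540041,  0.01907032, -0.01061625]), 'finger_force': 0.0, 'gripper_width': 0.08517213697666755}
```

View pics/a.png

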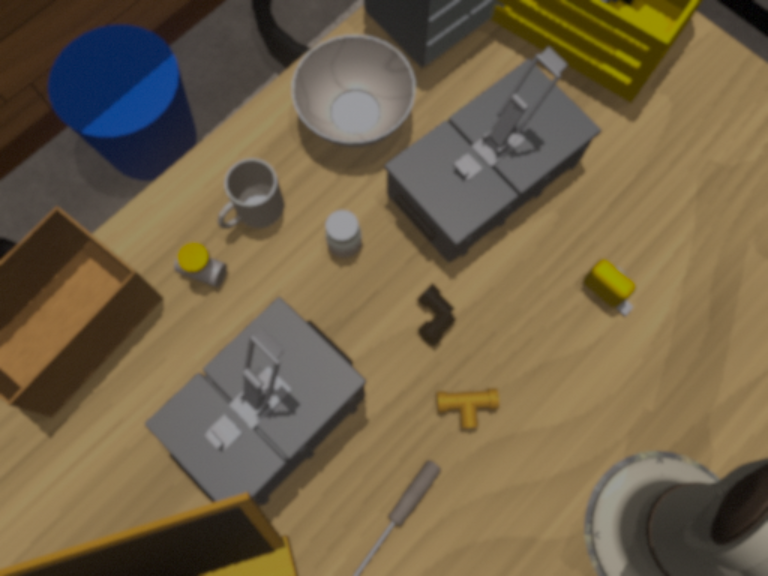

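View pics/b.png

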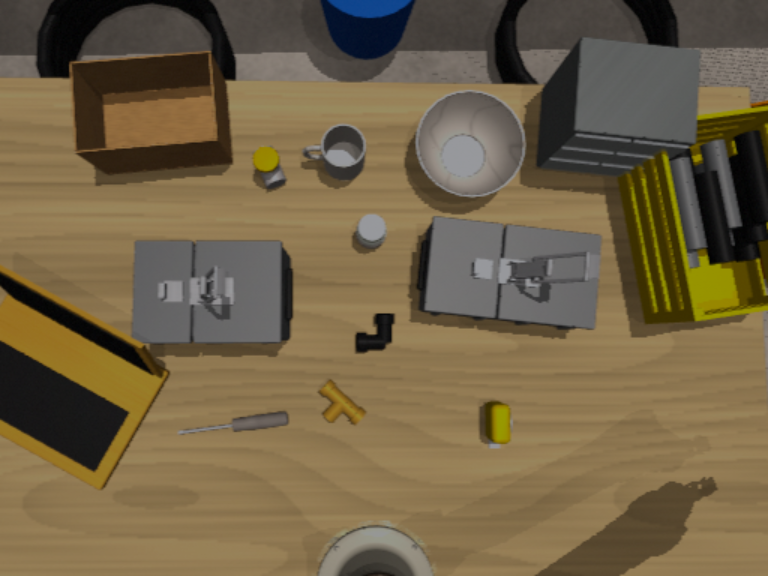

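The scene view shows two boxes; in the top view they are at (212,290) and (512,270). Both levers are raised and both loops lean back to the right. Depth will tell the heights.

Run:
```python
from h import *
X=np.load("top.npy"); s=512/768
for n,(u0,u1,v0,v1) in {"L":(120,300,225,355),"R":(405,615,205,340)}.items():
    A=X[int(v0*s):int(v1*s),int(u0*s):int(u1*s)].reshape(-1,3); A=A[~np.isnan(A[:,0])]
    zs=A[A[:,2]>0.05,2]; h=np.median(zs); T=A[abs(A[:,2]-h)<.006]
    r=cv2.minAreaRect(T[:,:2].astype(np.float32)*1000)
    print(n,h,r,A[:,2].max())
    B=A[A[:,2]>h+.008]; B=B[np.argsort(-B[:,2])]
    if n=="R":
        S=np.load("scene.npy").reshape(-1,3)
        np.save("R.npy",A)
```

```text
L 0.14990417030910708 ((516.1373291015625, 285.6893310546875), (183.24110412597656, 259.0838928222656), 0.42734986543655396) 0.315227825833571
R 0.10015092113443447 ((562.3394775390625, -240.16114807128906), (300.50115966796875, 168.308349609375), 83.8563461303711) 0.2543613608174391
```

Run:
```python
from h import *
a=np.deg2rad(-6.14);c=np.array([.5623,-.2402,0]);R=np.array([[np.cos(a),-np.sin(a),0],[np.sin(a),np.cos(a),0],[0,0,1]])
for n in("top","scene"):
    X=np.load(n+".npy").reshape(-1,3);X=X[~np.isnan(X[:,0])]
    B=(X-c)@R*1000
    B=B[(abs(B[:,0])<110)&(abs(B[:,1])<200)]
    t=B[abs(B[:,2]-100)<4]
    for lo in(-120,-60,0,60):
        q=t[(t[:,1]>lo)&(t[:,1]<lo+50)]; print(n,"x range",lo,np.percentile(q[:,0],[.5,99.5]).round(1))
    for lo in(-60,-30,0,30):
        q=t[(t[:,0]>lo)&(t[:,0]<lo+30)]; print(n,"y range",lo,np.percentile(q[:,1],[.5,99.5]).round(1))
    L=B[(B[:,2]>112)&(abs(B[:,0])<45)]
    for z in range(112,270,10):
        q=L[(L[:,2]>=z)&(L[:,2]<z+10)]
        if len(q): print(z,len(q),"x",q[:,0].min().round(),np.median(q[:,0]).round(1),q[:,0].max().round(),"y",np.percentile(q[:,1],[0,25,50,75,100]).round())
im=cv2.imread("scene.png")[20:180,250:410]; cv2.imwrite("pics/c.png",cv2.resize(im,(600,600),interpolation=cv2.INTER_CUBIC))
```

```text
top x range -120 [-83.4  82.7]
top x range -60 [-83.4  83.1]
top x range 0 [-82.6  82.6]
top x range 60 [-83.1  82.4]
top y range -60 [-146.9  148.4]
top y range -30 [-147.8  149. ]
top y range 0 [-141.3  148.9]
top y range 30 [-145.8  148.7]
112 61 x -17.0 -1.3 17.0 y [-10.   4.  66.  69.  73.]
122 33 x -17.0 -5.6 15.0 y [-9.  1.  3.  4. 10.]
132 43 x -14.0 -3.9 12.0 y [-16.  -4.  -2.  -0.   3.]
142 41 x -21.0 -2.3 19.0 y [-20. -15.  -8.  -6.  -4.]
152 46 x -22.0 -0.1 21.0 y [-25. -18. -13. -11.  -8.]
162 56 x -22.0 1.7 22.0 y [-31. -24. -18. -16. -12.]
172 52 x -22.0 -3.8 22.0 y [-35. -30. -22. -21. -17.]
182 50 x -23.0 0.1 21.0 y [-44. -38. -30. -25. -23.]
192 66 x -23.0 -0.6 22.0 y [-49. -42. -31. -28. -25.]
202 17 x -21.0 17.7 22.0 y [-53. -50. -49. -47. -46.]
212 17 x -22.0 -19.0 21.0 y [-58. -56. -54. -53. -49.]
222 21 x -22.0 17.5 22.0 y [-66. -62. -60. -58. -56.]
232 30 x -23.0 -1.9 22.0 y [-73. -68. -66. -64. -61.]
242 159 x -23.0 -1.3 21.0 y [-87. -81. -76. -72. -67.]
252 5 x -11.0 0.6 16.0 y [-85. -84. -84. -84. -80.]
scene x range -120 [-82.7  83.2]
scene x range -60 [-8
[... 302 characters left out ...]

132 57 x -12.0 -2.0 13.0 y [-11.  -0.   2.   3.   6.]
142 66 x -21.0 -0.2 25.0 y [-20.  -8.  -4.  -2.   1.]
152 82 x -22.0 -2.8 23.0 y [-23. -16. -10.  -7.  -2.]
162 82 x -22.0 -0.0 23.0 y [-30. -21. -14. -12.  -9.]
172 75 x -22.0 0.5 23.0 y [-33. -25. -18. -16. -12.]
182 73 x -22.0 -2.1 22.0 y [-40. -33. -23. -21. -19.]
192 80 x -22.0 0.4 24.0 y [-47. -38. -27. -24. -21.]
202 31 x -21.0 -16.9 23.0 y [-52. -46. -44. -43. -41.]
212 33 x -22.0 18.2 23.0 y [-57. -53. -51. -48. -47.]
222 34 x -22.0 -17.0 23.0 y [-64. -59. -57. -55. -51.]
232 39 x -22.0 4.2 23.0 y [-70. -65. -64. -61. -58.]
242 182 x -21.0 0.2 23.0 y [-83. -77. -72. -67. -60.]
252 10 x -11.0 1.3 11.0 y [-81. -80. -80. -79. -76.]
```

View pics/c.png

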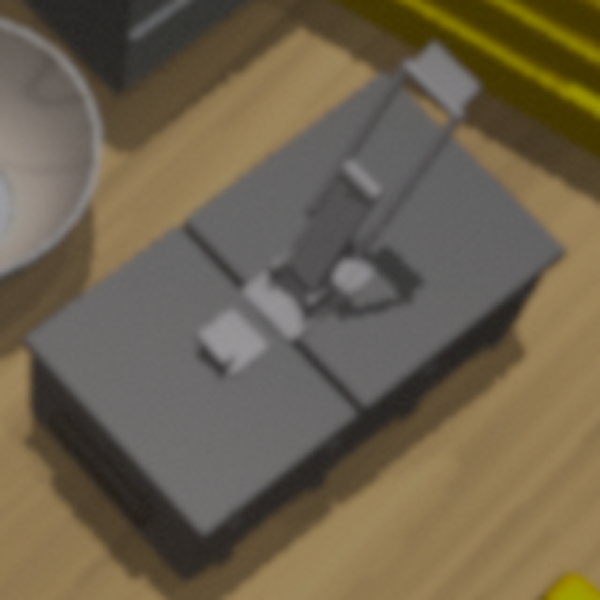

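Picture c shows the raised lever with its tip at (360,180) and the loop leaning back, with its tab at (440,75). The keeper is at (232,340). This is the low box; the loop is about 31° back and the lever at about 1.2 rad.

```bash
cat >> h.py <<'E'
a=np.deg2rad(-6.14);R=np.array([[np.cos(a),-np.sin(a),0],[np.sin(a),np.cos(a),0],[0,0,1]])
c=np.array([.5623,-.2402,0])+R@[0,.0025,0]
def box(p): return ((np.asarray(p)-c)@R*1000).round(1)
def st():
    s=env.read_state(); tip=s["eef_pos"]+s["ee_rot"][:,2]*env.nose_length
    print("t",s["time"],"tip in box",box(tip),"F",(R.T@s["wrist_force"]).round(1),"w",round(s["gripper_width"]*1000,1)); print((R.T@s["ee_rot"]).round(3))
E
python3 - <<'E'
from h import *
X=np.load("top.npy").reshape(-1,3); X=X[~np.isnan(X[:,0])]
m=(X[:,0]>.2)&(X[:,0]<.65)&(X[:,1]<-.42)&(X[:,2]>.03)&(X[:,1]>-.7)
q=X[m]; 
for x0 in np.arange(.2,.65,.05):
    b=q[(q[:,0]>=x0)&(q[:,0]<x0+.05)]
    if len(b): print(x0.round(2),b[:,2].max().round(3),b[:,1].max().round(3))
E
python3 -m inch '[[0,0,0,0,0,0,0.142],[0,0,0,0,0,0,0.142],[0,0,0,0,0,0,0.143],[0,0,0,0,0,0,0],[0,0,0,0,0,0,0]]' 40
python3 -c "
from h import *
st()"
```

```text
0.45 0.168 -0.512
0.5 0.168 -0.505
0.55 0.17 -0.497
0.6 0.168 -0.49
time: 0.6
eef_pos: [0.2044, -0.6168, 0.2529]
ee_rot: [[0.995, -0.103, -0.0], [-0.103, -0.995, 0.001], [-0.0, -0.001, -1.0]]
wrist_force: [-0.2, -0.5, -0.3]
gripper_width: 0.012
finger_force: 0.0
t 0.6 tip in box [-315.6 -415.2  230.9] F [-0.2 -0.5 -0.3] w 12.0
[[ 1.     0.004 -0.   ]
 [ 0.004 -1.     0.001]
 [-0.    -0.001 -1.   ]]
```

```bash
python3 -m inch '[[0,16,-15,0,0,0,0],[0,30,-28,0,0,0,0],[0,30,-28,0,0,0,0],[0,30,-28,0,0,0,0],[0,30,-28,0,0,0,0],[0,30,-28,0,0,0,0],[0,30,-28,0,0,0,0],[0,30,-28,0,0,0,0],[0,30,-27,0,0,0,0],[0,30,-25,1,0,0,0],[0,20,-15,2,0,0,0],[0,10,-5,2,0,0,0],[0,0,0,0,0,0,0],[0,0,0,0,0,0,0]]'
python3 - <<'E'
from h import *
st()
im,X=cloud("wrist");cv2.imwrite("pics/d.png",im[...,::-1])
E
```

```text
time: 2.0
eef_pos: [0.5474, -0.371, 0.2479]
ee_rot: [[0.994, -0.108, -0.002], [-0.108, -0.994, -0.001], [-0.002, 0.001, -1.0]]
wrist_force: [-0.5, 0.5, -0.2]
gripper_width: 0.0005
finger_force: 0.0
t 2.0 tip in box [  -0.9 -134.2  225.9] F [-0.5  0.5 -0.2] w 0.5
[[ 1.    -0.001 -0.002]
 [-0.001 -1.    -0.001]
 [-0.002  0.001 -1.   ]]
```

View pics/d.png

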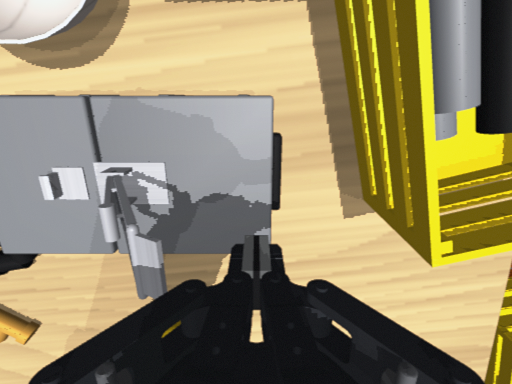

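The closed fingers at (255,250) are clear, with the loop tab at (150,275) ahead of them along +y. Next I sweep the loop over.

```bash
python3 -m inch '[[0,1,-15,0,0,0,0],[0,0,-15,0,0,0,0],[0,0,-8,0,0,0,0],[0,0,-8,0,0,0,0],[0,0,-8,0,0,0,0],[0,0,-8,0,0,0,0],[0,0,-8,0,0,0,0],[0,0,-8,0,0,0,0],[0,0,-8,0,0,0,0],[0,0,-8,0,0,0,0],[0,0,-8,0,0,0,0],[0,0,-8,0,0,0,0],[0,0,0,0,0,0,0]]'
python3 - <<'E'
from h import *
st()
a,X=cloud("wrist");b,Y=cloud("scene")
b=cv2.resize(b[20:180,250:410],(384,384)); st()
cv2.imwrite("pics/e.png",cv2.resize(np.hstack([a,b])[...,::-1],(800,343)))
E
```

```text
time: 3.35
eef_pos: [0.5618, -0.2581, 0.248]
ee_rot: [[0.995, -0.105, -0.0], [-0.105, -0.995, 0.001], [-0.0, -0.001, -1.0]]
wrist_force: [-0.2, 0.8, -0.9]
gripper_width: 0.0001
finger_force: 0.0
t 3.35 tip in box [  1.4 -20.3 226. ] F [-0.2  0.8 -0.9] w 0.1
[[ 1.     0.002 -0.   ]
 [ 0.002 -1.     0.001]
 [-0.    -0.001 -1.   ]]
t 3.45 tip in box [  1.3 -22.3 226.1] F [-0.3  0.3  0.4] w 0.3
[[ 1.     0.001 -0.   ]
 [ 0.001 -1.    -0.   ]
 [-0.     0.    -1.   ]]
```

View pics/e.png

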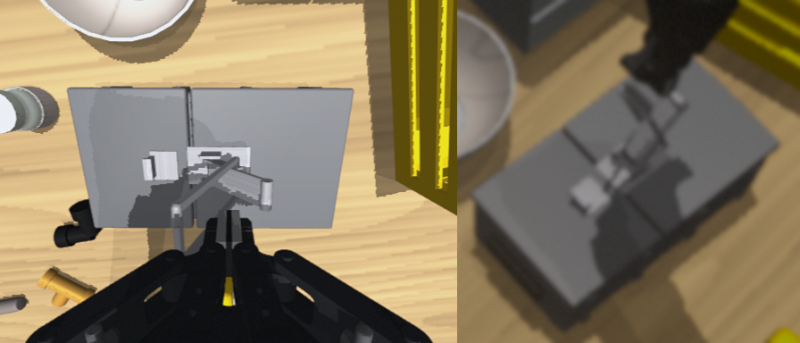

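The loop's bar is now at (178,210), left of the fingers and near upright. I continue until it falls.

```bash
python3 -m inch '[[0,0,-8,0,0,0,0],[0,0,-8,0,0,0,0],[0,0,-8,0,0,0,0],[0,0,-8,0,0,0,0],[0,0,-8,0,0,0,0],[0,0,0,0,0,0,0],[0,0,0,0,0,0,0],[0,0,0,0,0,0,0],[0,0,0,0,0,0,0]]'
python3 - <<'E'
from h import *
st()
a,X=cloud("wrist");b,Y=cloud("scene");np.save("Y.npy",Y)
b=cv2.resize(b[20:180,250:410],(384,384)); st()
cv2.imwrite("pics/f.png",cv2.resize(np.hstack([a,b])[...,::-1],(800,343)))
for n,X in(("w",X),("s",Y)):
    B=box(X.reshape(-1,3)); B=B[(abs(B[:,0])<26)&(B[:,1]>30)&(B[:,1]<140)&(B[:,2]>104)&(B[:,2]<260)]
    for y in range(30,140,10):
        q=B[(B[:,1]>=y)&(B[:,1]<y+10)]
        if len(q): print(n,y,len(q),"x",q[:,0].min(),q[:,0].max(),"z",np.percentile(q[:,2],[0,50,100]).round())
E
```

```text
time: 4.35
eef_pos: [0.5657, -0.2211, 0.2483]
ee_rot: [[0.994, -0.108, -0.0], [-0.108, -0.994, -0.0], [-0.0, 0.0, -1.0]]
wrist_force: [-1.0, 0.2, 0.1]
gripper_width: 0.0003
finger_force: 0.0
t 4.35 tip in box [  1.4  16.9 226.3] F [-1.   0.1  0.1] w 0.3
[[ 1.    -0.001 -0.   ]
 [-0.001 -1.    -0.   ]
 [-0.     0.    -1.   ]]
t 4.45 tip in box [  1.4  17.  226.3] F [ 0.2  0.  -0.1] w 0.2
[[ 1.    -0.001 -0.   ]
 [-0.001 -1.    -0.   ]
 [-0.     0.    -1.   ]]
w 30 216 x -22.2 23.2 z [105. 123. 259.]
w 40 149 x -22.4 23.3 z [104. 117. 121.]
w 50 151 x -21.8 23.1 z [104. 113. 117.]
w 60 327 x -22.2 23.1 z [104. 111. 119.]
w 70 339 x -22.0 23.3 z [104. 107. 119.]
w 80 366 x -17.7 18.8 z [105. 108. 110.]
w 90 9 x -11.5 18.5 z [107. 108. 109.]
s 30 40 x -21.9 23.3 z [113. 122. 253.]
s 40 26 x -21.9 23.7 z [104. 116. 124.]
s 50 32 x -22.1 24.4 z [104. 112. 117.]
s 60 47 x -22.4 23.9 z [104. 111. 119.]
s 70 75 x -19.1 23.0 z [104. 107. 119.]
s 80 58 x -17.2 18.9 z [104. 106. 110.]
s 90 18 x -14.6 18.2 z [104. 106. 109.]
s 100 1 x -11.6 -11.6 z [104. 104. 104.]
s 130 1 x -6.6 -6.6 z [104. 104. 104.]
```

View pics/f.png

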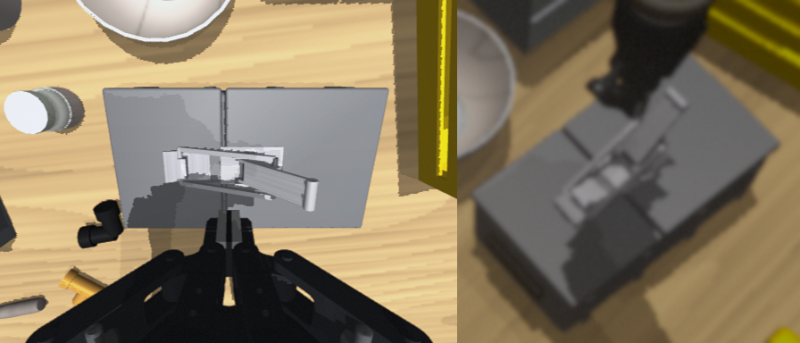

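The loop has dropped over the keeper, its bar and tab at (170,165) in the wrist view. Now I check the lever angle and the bar position.

Run:
```python
from h import *
a,X=cloud("wrist"); B=box(X.reshape(-1,3)); 
L=B[(abs(B[:,0])<13)&(B[:,1]>-95)&(B[:,1]<10)&(B[:,2]>124)&(B[:,2]<215)]
for z in range(124,215,8):
    q=L[(L[:,2]>=z)&(L[:,2]<z+8)]
    if len(q): print(z,len(q),np.percentile(q[:,1],[5,50,95]).round(1))
A=B[(abs(abs(B[:,0])-20)<4)&(B[:,1]>-40)&(B[:,1]<100)&(B[:,2]>104)]
for y in range(-40,100,10):
    q=A[(A[:,1]>=y)&(A[:,1]<y+10)]
    if len(q): print(y,len(q),np.percentile(q[:,2],[5,50,95]).round(1))
```

```text
124 143 [-1.9  0.2  2.8]
132 242 [-9.3 -5.8 -2.3]
140 281 [-17.2 -13.3  -9.6]
148 285 [-24.3 -20.8 -17.3]
156 330 [-31.8 -28.2 -24.5]
164 349 [-39.3 -35.6 -32.2]
172 346 [-45.5 -42.7 -39.4]
180 446 [-53.8 -48.7 -45.4]
-40 20 [104.2 315.8 317.9]
-30 147 [140.5 144.8 146.7]
-20 177 [137.4 141.1 143.5]
-10 194 [107.1 136.9 140.2]
0 2699 [134.3 309.7 321.5]
10 1089 [128.1 305.1 320.4]
20 2012 [126.3 307.6 321.1]
30 1729 [122.1 310.1 321.5]
40 139 [112.9 117.3 119.7]
50 127 [108.7 113.2 115.7]
60 119 [104.8 109.3 111.9]
70 113 [105.6 107.1 317.9]
80 46 [106.2 107.5 109.4]
90 1 [106.7 106.7 106.7]
```

Hooked: the bar is at about y 75, z 104, and the lever now stands at about 0.83. Next I press the lever, between the loop arms.

```bash
python3 -m inch '[[0,-0.5,15,0,0,0,0],[0,-1,20,6,0,0,0],[0,0,12,10,0,0,0],[0,0,0,10,0,0,0],[0,0,0,10,0,0,0],[0,0,0,10,0,0,0],[0,0,4,6,0,0,0],[0,0,6,6,0,0,0],[0,0,6,6,0,0,0],[0,0,5,7,0,0,0],[0,0,3,7,0,0,0],[0,0,2,7,0,0,0],[0,0,0,0,0,0,0]]'
python3 -c "
from h import *
st()"
```

```text
time: 5.8
eef_pos: [0.5555, -0.2936, 0.1619]
ee_rot: [[0.994, -0.108, -0.002], [-0.108, -0.994, 0.0], [-0.002, -0.0, -1.0]]
wrist_force: [-0.0, 0.1, 0.1]
gripper_width: 0.0
finger_force: 0.0
t 5.8 tip in box [ -1.1 -56.4 139.9] F [-0.   0.1  0.1] w 0.0
[[ 1.    -0.001 -0.002]
 [-0.001 -1.     0.   ]
 [-0.002 -0.    -1.   ]]
```

```bash
python3 -m inch '[[0,0,1,4,0,0,0],[0,0,1,4,0,0,0],[0,0,0,3,0,0,0],[0,0,0,2,0,0,0],[0,0,0,1,0,0,0],[0,0,0,0,0,0,0]]'
python3 - <<'E'
from h import *
st()
a,X=cloud("wrist");b,Y=cloud("scene")
b=cv2.resize(b[20:180,250:410],(384,384))
cv2.imwrite("pics/g.png",cv2.resize(np.hstack([a,b])[...,::-1],(800,343)))
E
```

```text
time: 6.4
eef_pos: [0.5564, -0.2947, 0.1492]
ee_rot: [[0.994, -0.107, -0.0], [-0.107, -0.994, 0.0], [-0.0, -0.0, -1.0]]
wrist_force: [1.4, -0.2, 0.3]
gripper_width: 0.0004
finger_force: 0.0
t 6.4 tip in box [-1.000e-01 -5.730e+01  1.272e+02] F [ 1.4 -0.1  0.3] w 0.4
[[ 1.  0. -0.]
 [ 0. -1.  0.]
 [-0. -0. -1.]]
```

View pics/g.png

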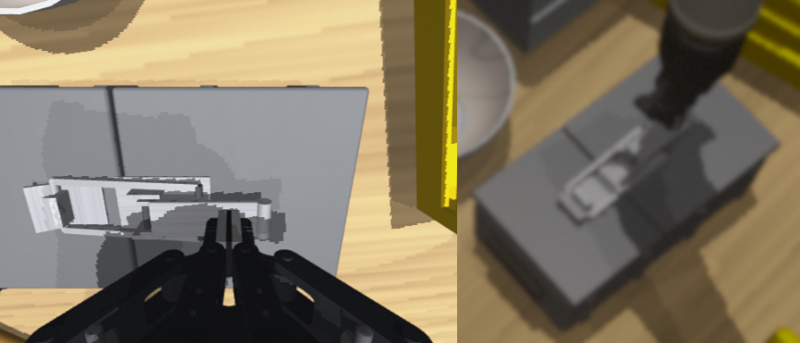

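The lever lies nearly flat under the fingers at (240,210), and the loop is around the keeper at (60,205). I press a little further to make sure, then retreat.

```bash
python3 -m inch '[[0,0,0,2,0,0,0],[0,0,0,2,0,0,0],[0,0,0,2,0,0,0],[0,0,0,0,0,0,0],[0,0,0,0,0,0,0]]'
python3 -c "
from h import *
st()"
```

```text
time: 7.0
eef_pos: [0.5568, -0.295, 0.1468]
ee_rot: [[0.994, -0.107, 0.001], [-0.107, -0.994, -0.002], [0.001, 0.002, -1.0]]
wrist_force: [-7.8, 4.3, 22.2]
gripper_width: -0.0002
finger_force: 10.7
t 7.0 tip in box [  0.5 -57.6 124.8] F [-8.2  3.5 22.2] w -0.2
[[ 1.    -0.     0.001]
 [-0.    -1.    -0.002]
 [ 0.001  0.002 -1.   ]]
```

Contact at z 124.8 with 22 N, so the lever is on its stop. Next I back off and check.

```bash
python3 -m inch '[[0,0,0,-5,0,0,0],[0,0,0,-15,0,0,0],[0,0,0,-30,0,0,0],[0,0,0,-40,0,0,0],[0,0,0,-40,0,0,0],[0,0,0,-20,0,0,0],[0,0,0,0,0,0,0],[0,0,0,0,0,0,0],[0,0,0,0,0,0,0],[0,0,0,0,0,0,0],[0,0,0,0,0,0,0],[0,0,0,0,0,0,0]]'
python3 - <<'E'
from h import *
st()
a,X=cloud("wrist");b,Y=cloud("scene")
b=cv2.resize(b[20:180,250:410],(384,384))
cv2.imwrite("pics/i.png",cv2.resize(np.hstack([a,b])[...,::-1],(800,343)))
B=box(X.reshape(-1,3))
for y in range(-100,100,10):
    q=B[(B[:,1]>=y)&(B[:,1]<y+10)&(B[:,2]<150)&(B[:,2]>90)]
    m=q[abs(q[:,0])<10]; n=q[abs(abs(q[:,0])-19)<4]
    print(y,len(m),np.percentile(m[:,2],[50,95]) if len(m) else '',np.percentile(n[:,2],[50,95]) if len(n) else '')
E
```

```text
time: 8.2
eef_pos: [0.5561, -0.2947, 0.2926]
ee_rot: [[0.994, -0.107, -0.001], [-0.107, -0.994, 0.001], [-0.001, -0.001, -1.0]]
wrist_force: [-0.5, 0.0, 0.3]
gripper_width: -0.0001
finger_force: 0.0
t 8.2 tip in box [ -0.3 -57.3 270.6] F [-0.5 -0.1  0.3] w -0.1
[[ 1.     0.    -0.001]
 [ 0.    -1.     0.001]
 [-0.001 -0.001 -1.   ]]
-100 140 [101.1 102. ] [101.  102.1]
-90 122 [126.5   129.595] [101.05 102.2 ]
-80 174 [126.7   129.435] [100.95 102.1 ]
-70 175 [125.9 127. ] [100.9   101.905]
-60 191 [125.9 127.1] [101.  102.3]
-50 172 [125.8 127.1] [101.3  103.81]
-40 159 [126.  127.3] [117.7 119.5]
-30 156 [126.1 127.2] [117.05 118.6 ]
-20 167 [126.1 127.4] [115.9  118.21]
-10 146 [125.6 127.1] [115.7 123.7]
0 91 [120.9 122.9] [114.8  123.99]
10 136 [103.2   104.225] [112.9  116.43]
20 130 [103.    104.155] [111.6  113.02]
30 149 [101.4  103.76] [110.2   111.875]
40 143 [103.2 104. ] [109.3 111.1]
50 140 [103.15  104.405] [108.5 110.2]
60 231 [116.  118.1] [107.65  109.015]
70 107 [110.7 117.7] [107.8  110.61]
80 112 [112.5  114.49] [101.9   113.825]
90 113 [101.1  102.24] [101.2  102.24]
```

View pics/i.png

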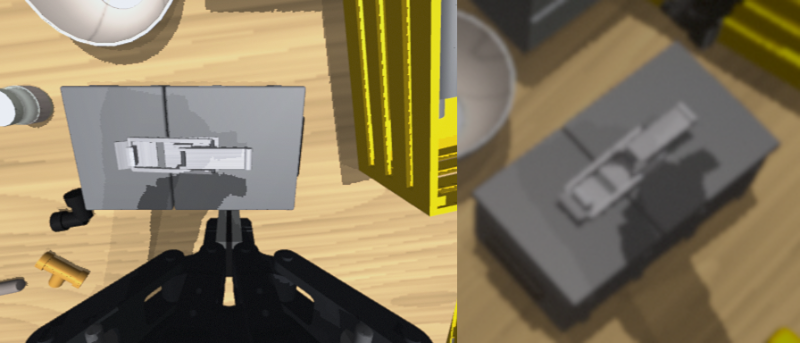

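The lever lies flat (z 126 along its whole length) at (220,158), with the loop hooked behind the keeper at (130,155). The arm is clear.

```bash
python3 -c "
from h import *
print(env.hand_in())"
```

```text
the job is handed in; nothing more can be done
None
```

The low box's draw latch is fastened: the loop is hooked behind the keeper, the lever is flat and stayed down after release, the tall box wasn't touched, and the job is handed in. One doubt: the lever sagged from about 1.2 to 0.83 rad as the loop swung over, before I pressed it.

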